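# Seat a square jar in its holder and unscrew the tight cap

## Robot

A 7-joint arm with a two-finger parallel gripper is mounted at the origin on a cart in front of the work surface, level with it; the furniture and walls round the work are solid. World frame = base frame: x ahead of the robot, y to its left, z up, the work surface at z = 0. Lengths are in m, angles in rad, forces in N, time in s.
With the tool pointing down it reaches from about 0.425 to 0.975 m from the base axis. Payload 16.7 kg.
Tool frame: the origin (TCP) lies midway between the tips of the shut fingers; the grasp point (between the pads) lies 19 mm behind it (arm.grip_depth is the distance from the TCP to the grasp point, in m); z points along the fingers, y is the line along which they close (so a half turn about z gives the same grasp; the last joint's range is limited). The gripper opens to 85 mm and grips with 20 to 120 N. Pads are 22 mm wide; open, the fingers measure 114 mm over their backs; the gripper's body (76 mm by 85 mm) begins 54 mm behind the grasp point. The pads swing forward as they close: fully open they stand 13 mm farther back than shut.
Start: joints at [1.062, 0.426, 0.074, 1.606, -0.034, 1.111, -0.067], TCP at [0.237, -0.632, 0.231] pointing down, gripper open.
Joint ranges: [-2.85, 2.85], [-0.5, 2.14], [-1.23, 1.37], [0.21, 2.46], [-1.02, 4.16], [0.16, 2.05], [-2.73, 2.73]. Speed limits (rad/s): [1.89, 1.89, 2.39, 2.39, 3.01, 3.01, 3.01].

## Interface

Orientations are given as a rotation vector (axis times angle).
In Python, from station import arm, optics gives the robot as it stands.
- The arm moves only by the tool move_arm, never from a script. Its argument "plan" is one flat list of numbers, 6 for each row, row after row: the shift along the tool's x, y, z normalised to -1 to 1, where 1 is 2 cm, then the turn, a rotation vector about the tool's x, y, z normalised to -1 to 1, where 1 is 6 degrees. A call has 1 to 10 rows; each row shifts and turns the commanded pose from where the row before left it, along the tool's axes as they then stand; what a row does not reach is not made up. A row lasts 1/12 s, in which the tool goes at most 41.7 mm and 7.16 degrees, less where a joint would pass 70% of its speed; a pose out of reach is approached as far as the arm can. A call with a number of a shift or a turn outside -1 to 1 is refused whole. A call with a gripper value outside its range is refused whole. "gripper" is the opening, from -1 (shut) to 1 (fully open), set as the call begins (left out, the last holds). The fingers move at their own pace and stop on an object; "squeeze" is the grip in N (left out, the last holds). Time passes only in rows, so rows that do not move let the fingers close. It gives the time, the measured TCP pose, the force, the opening and the grip force at its end, in the units of the state.
- arm.state(): the state, without advancing time (a new reading comes with each control period).
- optics.read_camera(name): name is "side" or "top" or "wrist"; returns the picture (480x640x3 uint8, red, green, blue); there is no depth.
- optics.get_calibration(name): a dict with "K" (3x3 intrinsics, pixels), "extrinsics" (4x4, takes a point from world to camera coordinates). Camera axes: x right, y down, z forward; pixel columns grow to the right and rows downward; lengths in m; the calibration is good to about 2 mm. The wrist camera is an equidistant fisheye: a pixel r from the principal point sees the ray r / f radians off the axis. A picture is of the moment at which its call begins: read the wrist's pose just before it. get_calibration takes no time and is no camera call; for the wrist camera it gives the pose at the moment of the call.
- arm.sign_off(): hands the job in; it is judged then, once.
The state is a dict: "time_s": time; "joint_pos": joint angles; "qd": joint speeds; "joint_efforts": joint torques, N m; "eef_pos": TCP position; "tool_rot": TCP orientation; "force": force on the tool from outside, world axes, zero at the start; "ft_torque": the same for the moment, N m; "grip_width": finger opening in m; "grip_force": force on a finger pad.
Only numpy, scipy, OpenCV 4.12 (cv2) and the standard library are available. Lean on these libraries where they do the work, as an engineer would, in place of code of your own. Each camera call takes 0.05 s, during which the arm holds its last target. There are 200 camera calls.

## Task

Plug the square glass jar, cap on and upright, fully home into the square recess of the wooden jar holder, so that it cannot turn. Then unscrew its tight steel cap anticlockwise until the thread lets go, lift it off and finish still holding it level in the gripper, centred about 2 cm above the open jar, with the jar left seated in the holder. Do not tip the jar over or disturb the other things.

Things in the scene. Friction and masses are not known exactly. Their poses are not given: they have to be found in the camera images.
- jar: empty clear glass jar, 0.25 to 0.45 kg, upright on the worktop. Square body 56 x 56 mm, flat shoulder 66 mm up (corners 40 mm from the axis, farther out than the cap), round 45 mm neck above. Origin: centre of the underside; z up, x and y along the square's sides (any quarter turn fits the holder). It can be carried by its body or by its cap. Loose on the worktop it would turn with the cap.
- jar_mouth (a point): point on the jar's axis, 98 mm above its underside: top of the rubber seal in the mouth while the cap is on. The sprung seal pushes the cap up with about 30 N, which makes it tight (some 0.2 to 0.5 N m to turn; it does not come loose on its own); uncapped, the seal rises 4 mm.
- cap: the jar's round steel screw cap, 60 mm diameter, 21 mm high. Origin: centre of its lower edge; z up. Screwed on, its lower edge is 80 mm above the jar's underside. Cap yaw less jar yaw is 12 to 28 degrees at the start; anticlockwise from above unscrews; from 72 degrees on the thread has let go, at about 104 degrees a stop blocks it.
- cap_top (a point): centre of the cap's flat top, 101 mm above the jar's underside while screwed on. One turn of 60 to 75 degrees frees the cap; it need not rise while it turns, and once free it lifts straight off. Between its lower edge and the jar's shoulder are 14 mm of free neck. It takes a firm grip (about 70 N).
- jar_holder: fixed wooden block 100 x 100 mm, 26 mm high, screwed down by two steel ears on its y sides, with a square recess open at the top: 59 x 59 mm (1.5 mm of play on each side of the jar), 20 mm deep, rim chamfered by 3 mm. Origin: centre of its underside, on the worktop; z up, x and y along the sides of the recess.
- holder_floor (a point): centre of the floor of the recess, 6 mm above the worktop; the seated jar's underside rests here.
- teaspoon_b: bystander: teaspoon, 137 mm long, flat on the worktop between jar and holder
- peg_a: bystander: clothes peg, 72 mm long, lying on the worktop
- garlic: bystander: garlic bulb, 56 mm
- spice_3: bystander: small round spice jar, 47 mm diameter, 70 mm high
- tumbler: bystander: drinking glass, 81 mm diameter, 93 mm high
Not all that is in view belongs to the job. Several things have the shape of the cap; the one meant has the colours described above.

How it is judged:
On the way, in this order (a step that is already met when the one before it is completed fails the run):
1. the jar is fully home in the holder's recess with its cap still screwed on (horizontal distance between jar and holder_floor below 0.005 m and z of jar in the frame of holder_floor below 0.004 m and angle between jar's own z axis and vertical below 0.06 rad and z of cap in the frame of jar below 0.086 m), for 0.2 s.
2. the cap has come off its thread while the jar stays home in the holder (z of cap in the frame of jar above 0.095 m and horizontal distance between jar and holder_floor below 0.005 m and z of jar in the frame of holder_floor below 0.004 m and angle between jar's own z axis and vertical below 0.06 rad), for 0.1 s.
At the end, for the whole second after the job is handed in: Jar home in the holder (within 5 mm sideways, 4 mm of the recess floor, 0.06 rad of upright); the fingers hold the cap still with over 1 N, level within 0.15 rad, centred within 15 mm, its lower edge 9 to 45 mm above the jar_mouth point, off the jar (horizontal distance between jar and holder_floor below 0.005 m and z of jar in the frame of holder_floor below 0.004 m and angle between jar's own z axis and vertical below 0.06 rad and z of cap in the frame of jar_mouth between 0.009 and 0.045 m and horizontal distance between cap and jar_mouth below 0.015 m and angle between cap's own z axis and vertical below 0.15 rad and contact force between the fingers and cap above 1 N and contact force between cap and jar below 0.2 N and linear speed of cap below 0.02 m/s); the arm keeps its last pose, push and grip.
It fails at once if the jar is tipped by more than 0.5 rad (angle between jar's own z axis and vertical above 0.5 rad).
It fails at once if a bystander is shifted by more than 30 mm (distance of any of teaspoon_b, peg_a, garlic, spice_3, tumbler from where it was at the start of the episode above 0.03 m).
It also fails if it takes over 42 s, if anything falls off the work surface, if the arm or the gripper's body presses on something with over 40 N, if the wrist force passes 120 N, or if a joint passes its speed limit or range.

## Working session

There is one attempt and no reset: what is moved stays moved. The work goes in short steps, Python scripts to look and compute and a tool call to move; the robot and the scene stay as the last step left them, time stands still between calls to the robot, and variables do not carry over. Pictures are saved under pics/ and viewed, at most 10 in all, crops included, and the job is handed in when it is done.

Besides the shell and the picture viewer there is one more tool, called after ">>>" in YAML: its name, and indented under it one key for each argument. move_arm: Moves the arm, as the interface text tells. Scaled input: -1 to 1 covers 2 cm each way for a shift and 6 degrees each way for a turn. Its arguments: {"type":"object","properties":{"plan":{"type":"array","items":{"type":"number","minimum":-1,"maximum":1}},"gripper":{"type":"number"},"squeeze":{"type":"number"}},"required":["plan"]}

```bash
mkdir -p pics; python3 - <<'E'
from station import arm, optics
import cv2
for n in("top","side"):
    cv2.imwrite(f"pics/{n}0.png",optics.read_camera(n)[:,:,::-1])
    c=optics.get_calibration(n);print(n,c["K"].round(1).tolist(),c["extrinsics"].round(4).tolist())
s=arm.state();print(s["time_s"],s["eef_pos"],s["tool_rot"],s["grip_width"])
E
```

```text
top [[522.8, 0.0, 326.1], [0.0, 522.8, 238.8], [0.0, 0.0, 1.0]] [[0.0779, -0.9969, -0.0046, 0.1925], [-0.9768, -0.0754, -0.2006, 0.6257], [0.1996, 0.0202, -0.9797, 0.8142], [0.0, 0.0, 0.0, 1.0]]
side [[584.8, 0.0, 326.0], [0.0, 584.8, 235.6], [0.0, 0.0, 1.0]] [[0.9894, -0.1444, -0.0182, -0.5829], [-0.0908, -0.515, -0.8524, 0.2538], [0.1137, 0.8449, -0.5226, 1.0351], [0.0, 0.0, 0.0, 1.0]]
0.1 [ 0.23686487 -0.63167688  0.23067693] [-3.09005765e+00 -5.60303746e-01  4.21746577e-04] 0.08507992746400742
```

View pics/top0.png

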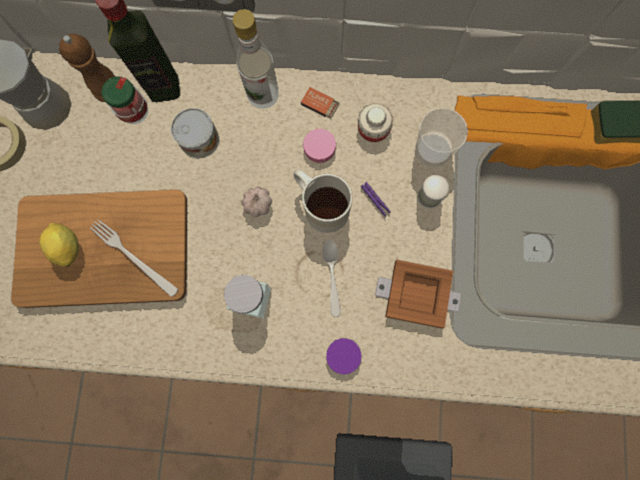

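View pics/side0.png

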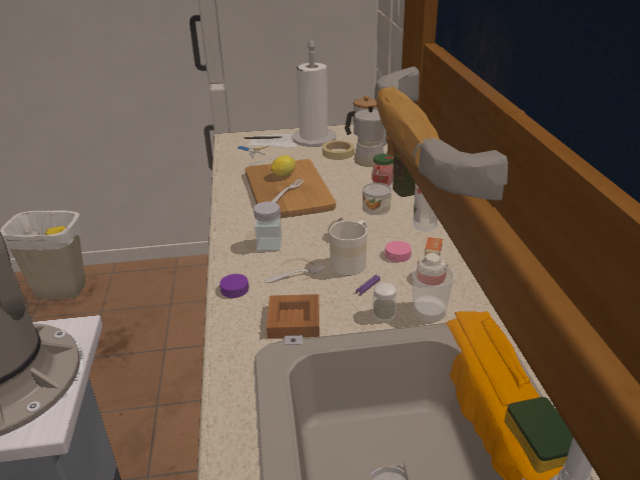

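Top view candidates for the cap: silver cap on the clear jar (243,294), pink lid (320,146), purple lid (343,356) and can top (193,130). The steel cap on the square jar at (243,294) fits the description. The holder is at (420,294), with the spoon between them at (332,275). I'll take one close crop of both.

```bash
python3 - <<'E'
import cv2,numpy as np
i=cv2.imread("pics/top0.png")
a=cv2.resize(i[250:350,200:300],None,fx=4,fy=4,interpolation=2)
b=cv2.resize(i[245:345,370:470],None,fx=4,fy=4,interpolation=2)
cv2.imwrite("pics/crop1.png",np.hstack([a,b]))
E
cat > h.py <<'E'
import numpy as np, cv2
from station import arm, optics
from scipy.spatial.transform import Rotation as R
def back(name,uv,z):
    """pixel -> world point at height z (top/side)"""
    c=optics.get_calibration(name);E=c["extrinsics"];K=c["K"]
    d=E[:3,:3].T@np.linalg.solve(K,[uv[0],uv[1],1]);o=-E[:3,:3].T@E[:3,3]
    return o+d*(z-o[2])/d[2]
def wback(c,uv,z):
    E=c["extrinsics"];K=c["K"];x=(uv[0]-K[0,2])/K[0,0];y=(uv[1]-K[1,2])/K[1,1];r=np.hypot(x,y)+1e-9
    d=E[:3,:3].T@np.array([np.sin(r)*x/r,np.sin(r)*y/r,np.cos(r)]);o=-E[:3,:3].T@E[:3,3]
    return o+d*(z-o[2])/d[2]
E
python3 - <<'E'
from h import *
print(back("top",(243,294),.101),back("top",(420,294),.026))
s=arm.state();print(R.from_rotvec(s["tool_rot"]).as_matrix().round(3))
c=optics.get_calibration("wrist");print(c["K"],c["extrinsics"].round(3))
print((R.from_rotvec(s["tool_rot"]).inv().as_matrix()@(-c["extrinsics"][:3,:3].T@c["extrinsics"][:3,3]-s["eef_pos"])).round(3))
E
```

```text
[0.50296624 0.36311482 0.101     ] [0.53281118 0.07305061 0.026     ]
[[ 0.936  0.351 -0.   ]
 [ 0.351 -0.936  0.001]
 [-0.    -0.001 -1.   ]]
[[371.64829954   0.         319.97201723]
 [  0.         371.64829954 240.05913147]
 [  0.           0.           1.        ]] [[ 0.351 -0.936 -0.001 -0.674]
 [-0.889 -0.334  0.312 -0.039]
 [-0.293 -0.109 -0.95   0.381]
 [ 0.     0.     0.     1.   ]]
[ 0.082  0.    -0.143]
```

View pics/crop1.png

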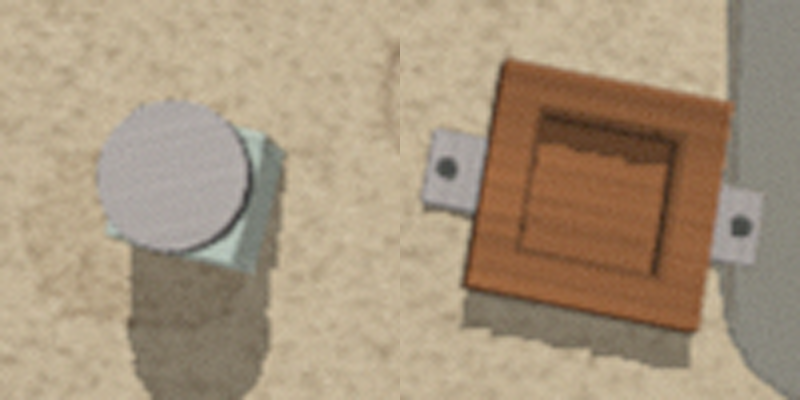

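The crop shows the plain steel-grey cap centred at crop (174,175), i.e. top (243.5,294), on a pale square glass body. The body's right shoulder edge runs (268,138)→(240,258). The holder's rim corners are at crop (107,60), (333,102), (296,330), (67,288).

```bash
python3 - <<'E'
from h import *
H=[back("top",(370+x/4,245+y/4),.026)[:2] for x,y in[(107,60),(333,102),(296,330),(67,288)]]
H=np.array(H);print(H.round(4),H.mean(0))
for k in range(4):
    d=H[(k+1)%4]-H[k];print(np.linalg.norm(d),np.degrees(np.arctan2(d[1],d[0])))
J=[back("top",(200+x/4,250+y/4),.066)[:2] for x,y in[(268,138),(240,258),(107,233)]]
for a,b in((0,1),(1,2)):
    d=J[b]-J[a];print(np.linalg.norm(d),np.degrees(np.arctan2(d[1],d[0])))
J0=back("top",(200+268/4,250+138/4),.066)
print(J)
print(back("top",(243.5,293.75),.101))
s=arm.state()
from math import *
print(hypot(.503,.363),hypot(.533,.073))
E
```

```text
[[0.5887 0.1158]
 [0.5779 0.0175]
 [0.4793 0.0302]
 [0.4894 0.1277]] [0.53381431 0.07279196]
0.09892446094556927 -96.28808770455095
0.09938812352326293 172.6338500679519
0.09805389481236702 84.11118599114478
0.10005879486288168 -6.859002316405078
0.050044306226564104 172.60069486758925
0.05549996364115809 83.95237592974645
[array([0.52452174, 0.33136777]), array([0.47489417, 0.33781265]), array([0.48074137, 0.39300374])]
[0.50341835 0.36237257 0.101     ]
0.6203047638056635 0.5379758358885648
```

>>> move_arm:
  plan: [1,-0.93,0,0,0,0,1,-0.93,0,0,0,0,1,-0.93,0,0,0,0,1,-0.93,0,0,0,0,1,-0.93,0,0,0,0,1,-0.93,0,0,0,0,1,-0.93,0,0,0,0,1,-0.93,0,0,0,0,1,-0.93,0,0,0,0,1,-0.93,0,0,0,0]
  gripper: 1

```text
time_s: 0.93
eef_pos: [0.3592, -0.3862, 0.2311]
tool_rot: [-3.091, -0.56, 0.0]
force: [1.1, 0.0, -0.9]
grip_width: 0.0853
grip_force: 0.0
```

>>> move_arm:
  plan: [1,-0.93,0,0,0,0,1,-0.93,0,0,0,0,1,-0.93,0,0,0,0,1,-0.93,0,0,0,0,1,-0.93,0,0,0,0,1,-0.93,0,0,0,0,1,-0.93,0,0,0,0,1,-0.93,0,0,0,0,1,-0.93,0,0,0,0,1,-0.93,0,0,0,0]

```text
time_s: 1.77
eef_pos: [0.4811, -0.142, 0.2312]
tool_rot: [-3.091, -0.56, 0.0]
force: [0.6, -1.1, 0.1]
grip_width: 0.0852
grip_force: 0.0
```

>>> move_arm:
  plan: [0.41,-0.97,0,0,0,0,0.41,-0.97,0,0,0,0,0.41,-0.97,0,0,0,0,0.41,-0.97,0,0,0,0,0.41,-0.97,0,0,0,0,0.41,-0.97,0,0,0,0,0.41,-0.97,0,0,0,0,0.41,-0.97,0,0,0,0,0.41,-0.97,0,0,0,0,0.41,-0.97,0,0,0,0]

```text
time_s: 2.6
eef_pos: [0.4893, 0.0682, 0.2312]
tool_rot: [-3.091, -0.56, 0.001]
force: [-0.0, -0.3, 0.5]
grip_width: 0.0853
grip_force: 0.0
```

>>> move_arm:
  plan: [0.41,-0.97,0,0,0,0,0.41,-0.97,0,0,0,0,0.41,-0.97,0,0,0,0,0.41,-0.97,0,0,0,0,0.41,-0.97,0,0,0,0,0.41,-0.97,0,0,0,0,0.41,-0.97,0,0,0,0,0.41,-0.97,0,0,0,0,0.41,-0.97,0,0,0,0,0.41,-0.97,0,0,0,0]

```text
time_s: 3.43
eef_pos: [0.4981, 0.2785, 0.2311]
tool_rot: [3.091, 0.56, -0.001]
force: [0.5, -0.0, -0.6]
grip_width: 0.0855
grip_force: 0.0
```

>>> move_arm:
  plan: [0.41,-0.97,0,0,0,0,0.41,-0.97,0,0,0,0,0.41,-0.97,0,0,0,0,0.41,-0.97,0,0,0,0,0,0,0,0,0,-1,0,0,0,0,0,-1,0,0,0,0,0,-1,0,0,0,0,0,-1,0,0,0,0,0,-1,0,0,0,0,0,-1]

```text
time_s: 4.27
eef_pos: [0.5016, 0.3617, 0.231]
tool_rot: [2.763, 1.495, -0.001]
force: [0.2, -0.2, -0.1]
grip_width: 0.0852
grip_force: 0.0
```

>>> move_arm:
  plan: [0,0,0,0,0,-1,0,0,0,0,0,-1,0,0,0,0,0,-1,0,0,0,0,0,-1,0,0,0,0,0,-0.6,0,0,0,0,0,0]

```text
time_s: 4.77
eef_pos: [0.5017, 0.3616, 0.231]
tool_rot: [-2.328, -2.109, 0.001]
force: [-0.5, -0.1, -0.7]
grip_width: 0.0856
grip_force: 0.0
```

```bash
python3 - <<'E'
from h import *
c=optics.get_calibration("wrist");np.savez("w1.npz",**c)
i=optics.read_camera("wrist")[:,:,::-1];cv2.imwrite("pics/w1full.png",i)
s=arm.state();print(s["time_s"],s["eef_pos"],R.from_rotvec(s["tool_rot"]).as_matrix().round(3).tolist(),s["joint_pos"])
cv2.imwrite("pics/w1.png",cv2.resize(i[120:360,160:480],None,fx=2.5,fy=2.5,interpolation=2))
E
```

```text
4.8167 [0.50170678 0.36157146 0.23101023] [[0.103, 0.995, -0.001], [0.995, -0.103, -0.0], [-0.0, -0.001, -1.0]] [-0.15178145  0.43119154 -0.75673527  1.70088813  0.32106818  1.13870655
 -1.10275842]
```

View pics/w1.png

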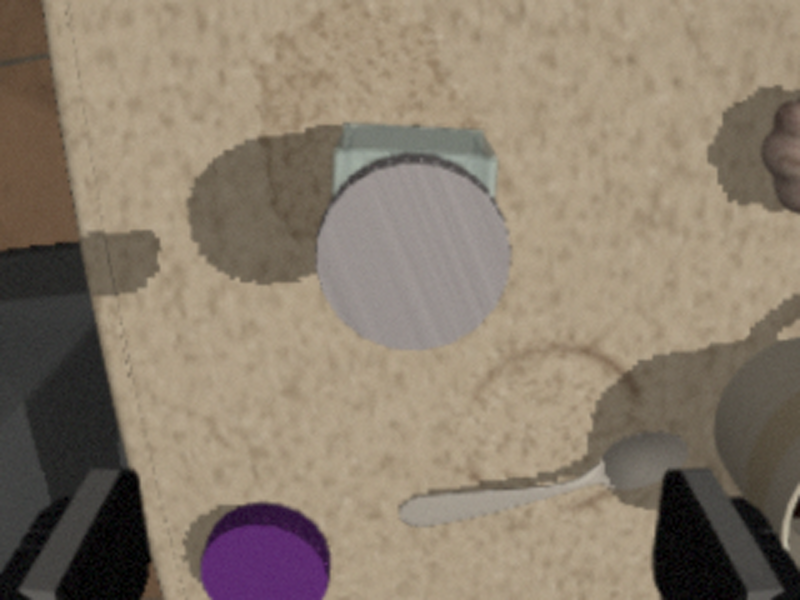

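The wrist view shows the steel cap centred at crop (414,253), radius 97. The body's shoulder edge runs (336,150)→(493,158) and its base edge (345,124)→(487,131). The purple lid and spoon are clear of the fingers.

```bash
python3 - <<'E'
from h import *
c=dict(np.load("w1.npz"));p=lambda x,y:(160+x/2.5,120+y/2.5)
P=wback(c,p(414,253),.101);print(P)
print([wback(c,p(*q),.101)[:2].round(4) for q in((317,253),(511,253),(414,157),(414,349))])
for z,a,b in((.066,(336,150),(493,158)),(0.,(345,124),(487,131))):
    A,B=wback(c,p(*a),z),wback(c,p(*b),z);d=B-A;print(A,B,np.linalg.norm(d),np.degrees(np.arctan2(d[1],d[0])))
s=arm.state();print(R.from_rotvec(s["tool_rot"]).inv().apply(P-s["eef_pos"]))
E
```

```text
[0.50765727 0.36715764 0.101     ]
[array([0.4783, 0.3701]), array([0.5372, 0.3643]), array([0.5105, 0.3966]), array([0.5047, 0.336 ])]
[0.48473949 0.3957477  0.066     ] [0.53677586 0.38793421 0.066     ] 0.052619716980572974 -8.539423216177314
[0.48397103 0.39606571 0.        ] [0.54079784 0.38766697 0.        ] 0.05744410137754832 -8.407198245809873
[0.00619531 0.00542024 0.13000582]
```

>>> move_arm:
  plan: [0.2,0.21,1,0,0,0,0,0,1,0,0,0,0,0,1,0,0,0,0,0,1,0,0,0,0,0,1,0,0,0,0,0,1,0,0,0,0,0,0.9,0,0,0,0,0,0.7,0,0,0,0,0,0.5,0,0,0,0,0,0,0,0,0]

```text
time_s: 5.65
eef_pos: [0.5056, 0.3648, 0.0675]
tool_rot: [-2.333, -2.104, 0.004]
force: [-0.1, -0.0, -0.1]
grip_width: 0.0857
grip_force: 0.0
```

>>> move_arm:
  plan: [0,0,0,0,0,0,0,0,0,0,0,0,0,0,0,0,0,0,0,0,0,0,0,0,0,0,0,0,0,0,0,0,0,0,0,0]
  gripper: -1
  squeeze: 80

```text
time_s: 6.15
eef_pos: [0.507, 0.366, 0.0709]
tool_rot: [2.332, 2.105, 0.004]
force: [-0.7, -0.1, 6.2]
grip_width: 0.0586
grip_force: 84.6
```

>>> move_arm:
  plan: [0,0,-0.4,0,0,0,0,0,-0.7,0,0,0,0,0,-0.8,0,0,0,0,0,-0.8,0,0,0,0,0,-0.6,0,0,0,0,0,-0.3,0,0,0,-0.3,0,0,0,0,0,-0.6,-0.05,0,0,0,0,-0.8,-0.07,0,0,0,0,-0.8,-0.07,0,0,0,0]

```text
time_s: 6.98
eef_pos: [0.4966, 0.3141, 0.1402]
tool_rot: [-2.332, -2.105, 0.003]
force: [0.7, 0.4, -3.5]
grip_width: 0.0581
grip_force: 86.4
```

>>> move_arm:
  plan: [-0.8,-0.07,0,0,0,0,-0.8,-0.07,0,0,0,0,-0.8,-0.07,0,0,0,0,-0.8,-0.07,0,0,0,0,-0.8,-0.07,0,0,0,0,-0.8,-0.07,0,0,0,0,-0.8,-0.07,0,0,0,0,-0.8,-0.07,0,0,0,0,-0.8,-0.07,0,0,0,0,-0.8,-0.07,0,0,0,0]

```text
time_s: 7.82
eef_pos: [0.466, 0.1561, 0.1404]
tool_rot: [-2.332, -2.104, 0.003]
force: [0.7, 0.2, -3.8]
grip_width: 0.0581
grip_force: 86.4
```

>>> move_arm:
  plan: [-0.8,-0.07,0,0,0,0,-0.8,-0.07,0,0,0,0,-0.8,-0.07,0,0,0,0,-0.8,-0.07,0,0,0,0,-0.6,-0.05,0,0,0,0,-0.4,0,0,0,0,0,-0.2,0,0,0,0,0,0,0,0,0,0,0]

```text
time_s: 8.48
eef_pos: [0.4513, 0.0703, 0.141]
tool_rot: [-2.333, -2.103, 0.001]
force: [1.6, -0.3, -3.2]
grip_width: 0.0585
grip_force: 86.4
```

```bash
python3 - <<'E'
from h import *
c=optics.get_calibration("wrist");np.savez("w2.npz",**c)
i=optics.read_camera("wrist")[:,:,::-1];cv2.imwrite("pics/w2full.png",i)
s=arm.state();print(s["time_s"],s["eef_pos"],R.from_rotvec(s["tool_rot"]).as_matrix().round(3).tolist(),s["joint_pos"],s["grip_width"])
cv2.imwrite("pics/w2.png",cv2.resize(i[120:420,120:520],None,fx=2,fy=2,interpolation=2))
E
```

```text
8.5333 [0.45150646 0.07116827 0.14116318] [[0.103, 0.995, -0.0], [0.995, -0.103, 0.0], [0.0, -0.0, -1.0]] [ 0.36167625  0.2592851  -0.73807806  2.13179609  0.23574316  0.83022132
 -0.62295586] 0.058158846199144035
```

View pics/w2.png

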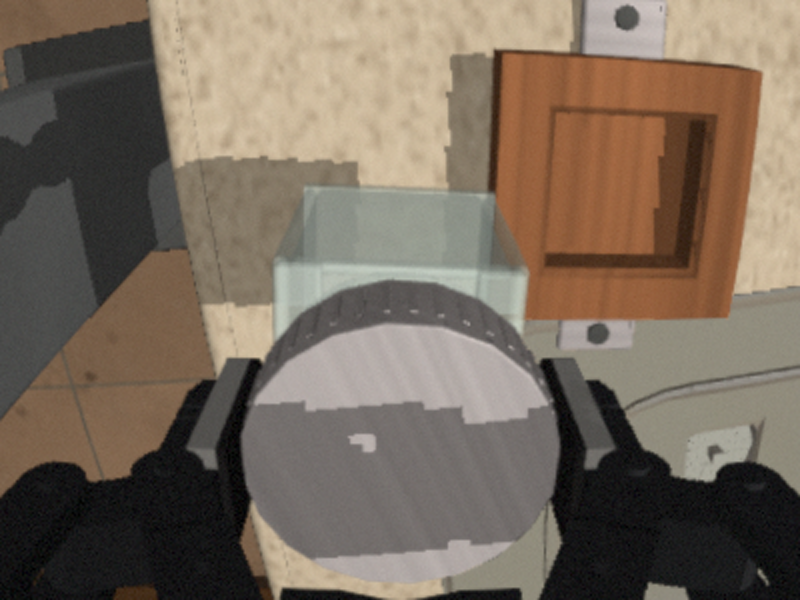

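The wrist view shows the jar held upright, shoulder edge (275,263)→(527,268), base edge (305,186)→(497,194). Holder rim corners are (497,50), (760,71), (730,318), and the recess corners are (555,107), (717,115), (696,275), (545,268).

```bash
python3 - <<'E'
from h import *
c=dict(np.load("w2.npz"));p=lambda q:(120+q[0]/2,120+q[1]/2)
def edge(a,b,z):
    A,B=wback(c,p(a),z),wback(c,p(b),z);d=B-A;print("edge",A[:2].round(4),B[:2].round(4),np.linalg.norm(d).round(4),np.degrees(np.arctan2(d[1],d[0])).round(2));return A,B
print("holder");edge((497,50),(760,71),.026);edge((760,71),(730,318),.026)
A,B=wback(c,p((497,50)),.026),wback(c,p((730,318)),.026);print("rim centre",(A+B)/2)
print("recess")
q=[(555,107),(717,115),(696,275),(545,268)]
for k in range(4): edge(q[k],q[(k+1)%4],.026)
print(np.mean([wback(c,p(x),.026) for x in q],0))
zb=.141-.0709
print("jar");edge((275,263),(527,268),zb+.066);edge((305,186),(497,194),zb)
E
```

```text
holder
edge [0.4924 0.1315] [0.5924 0.1184] 0.1009 -7.44
edge [0.5924 0.1184] [0.5823 0.0191] 0.0999 -95.83
rim centre [0.5373645  0.07526737 0.026     ]
recess
edge [0.5115 0.1097] [0.5739 0.1026] 0.0628 -6.52
edge [0.5739 0.1026] [0.5659 0.0399] 0.0632 -97.2
edge [0.5659 0.0399] [0.5048 0.0497] 0.0619 170.91
edge [0.5048 0.0497] [0.5115 0.1097] 0.0604 83.68
[0.53903409 0.07547689 0.026     ]
jar
edge [0.4287 0.1   ] [0.4821 0.0933] 0.0538 -7.15
edge [0.4271 0.1004] [0.4838 0.0921] 0.0572 -8.39
```

>>> move_arm:
  plan: [0,0.4,0,0,0,0,0.1,0.7,0,0,0,0,0.15,0.8,0,0,0,0,0.15,0.8,0,0,0,0,0.15,0.8,0,0,0,-0.17,0.1,0.5,0,0,0,0,0.07,0.28,0.3,0,0,0,0,0,0.7,0,0,0,0,0,0.6,0,0,0,0,0,0.3,0,0,0]

```text
time_s: 9.37
eef_pos: [0.5371, 0.0773, 0.1013]
tool_rot: [-2.312, -2.125, 0.003]
force: [-0.9, 0.3, -3.5]
grip_width: 0.0584
grip_force: 86.5
```

```bash
python3 - <<'E'
from h import *
c=optics.get_calibration("wrist");np.savez("w3.npz",**c)
i=optics.read_camera("wrist")[:,:,::-1]
s=arm.state();print(s["time_s"],s["eef_pos"],R.from_rotvec(s["tool_rot"]).as_matrix().round(3).tolist(),s["force"],s["grip_width"])
t=optics.read_camera("top")[:,:,::-1]
a=cv2.resize(i[140:340,200:440],None,fx=2,fy=2,interpolation=2)
b=cv2.resize(t[240:340,370:470],None,fx=3.0,fy=4,interpolation=2)
cv2.imwrite("pics/w3.png",np.hstack([a,b]))
E
```

```text
9.4167 [0.53675299 0.07718963 0.10090648] [[0.084, 0.996, -0.003], [0.996, -0.084, -0.0], [-0.001, -0.003, -1.0]] [-1.68512917  1.03074991 -3.81037282] 0.05792325803668563
```

View pics/w3.png

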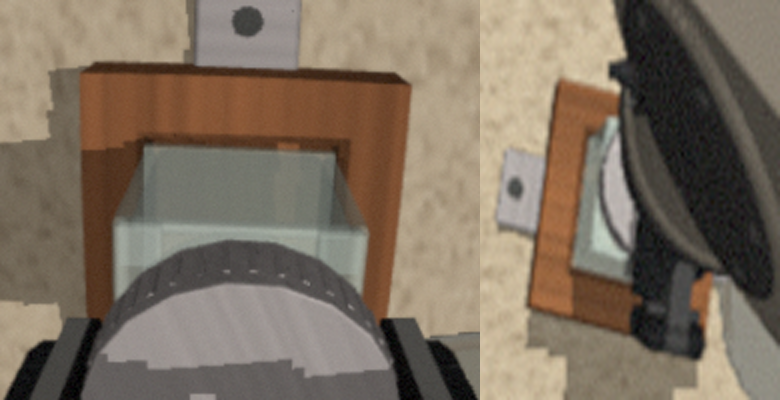

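Jar is over the recess: its base far edge is at (143,146)→(333,153), recess far edge about (138,138)→(350,147), holder far edge (84,70)→(410,85).

```bash
python3 - <<'E'
from h import *
c=dict(np.load("w3.npz"));p=lambda q:(200+q[0]/2,140+q[1]/2)
for n,a,b,z,h in(("rim",(83,72),(410,85),.026,.05),("recess",(138,138),(350,147),.026,.0325),("base",(143,146),(333,153),.030,.028),("shoulder",(114,226),(367,234),.096,.028)):
    A,B=wback(c,p(a),z),wback(c,p(b),z);d=(B-A)/np.linalg.norm(B-A)
    m=(A+B)/2+h*np.array([d[1],-d[0],0]);print(n,np.linalg.norm(B-A).round(4),np.degrees(np.arctan2(d[1],d[0])).round(2),m[:2].round(4))
E
```

```text
rim 0.0982 -7.06 [0.538  0.0747]
recess 0.0644 -7.28 [0.5375 0.0723]
base 0.0567 -6.98 [0.5363 0.0757]
shoulder 0.0543 -6.71 [0.5372 0.0747]
```

>>> move_arm:
  plan: [-0.03,0.05,0.2,0,0,0,0,0,0.2,0,0,0,0,0,0.2,0,0,0,0,0,0.15,0,0,0,0,0,0,0,0,0]

```text
time_s: 9.88
eef_pos: [0.539, 0.0765, 0.0878]
tool_rot: [-2.313, -2.126, 0.0]
force: [-0.5, -1.0, -4.1]
grip_width: 0.0583
grip_force: 87.4
```

>>> move_arm:
  plan: [0,0,0.2,0,0,0,0,0,0.15,0,0,0,0,0,0.1,0,0,0,0,0,0.1,0,0,0,0,0,0.05,0,0,0,0,0,0,0,0,0,0,0,0,0,0,0]

```text
time_s: 10.47
eef_pos: [0.5393, 0.0767, 0.0769]
tool_rot: [2.313, 2.126, 0.0]
force: [-4.7, -0.6, 10.7]
grip_width: 0.0588
grip_force: 88.8
```

>>> move_arm:
  plan: [0,0,0,0,0,-0.3,0,0,0,0,0,-0.6,0,0,0,0,0,-0.8,0,0,0,0,0,-0.8,0,0,0,0,0,-0.8,0,0,0,0,0,-0.8,0,0,0,0,0,-0.8,0,0,0,0,0,-0.8,0,0,0,0,0,-0.8,0,0,0,0,0,-0.8]
  squeeze: 95

```text
time_s: 11.3
eef_pos: [0.5392, 0.0766, 0.0774]
tool_rot: [1.348, 2.837, -0.001]
force: [-10.9, -2.2, 24.5]
grip_width: 0.0583
grip_force: 100.2
```

```bash
python3 - <<'E'
from h import *
s=arm.state();M=R.from_rotvec(s["tool_rot"]).as_matrix();print(s["time_s"],s["eef_pos"],np.degrees(np.arctan2(M[1,0],M[0,0])),s["force"],s["ft_torque"],s["grip_width"])
E
```

```text
11.3 [0.53916826 0.07659507 0.07738902] 129.16675818434229 [-10.86351205  -2.20883352  24.49449522] [-0.5706743   2.50799807 -0.55151329] 0.058308429397060726
```

>>> move_arm:
  plan: [0,0,0,0,0,-0.8,0,0,0,0,0,-0.8,0,0,0,0,0,-0.8,0,0,0,0,0,-0.8,0,0,0,0,0,-0.8,0,0,0,0,0,-0.4,0,0,0,0,0,0]

```text
time_s: 11.88
eef_pos: [0.5392, 0.0764, 0.0773]
tool_rot: [0.666, 3.07, -0.001]
force: [-10.7, -4.6, 24.9]
grip_width: 0.0581
grip_force: 100.1
```

```bash
python3 - <<'E'
from h import *
s=arm.state();M=R.from_rotvec(s["tool_rot"]).as_matrix();print(s["time_s"],s["eef_pos"],np.degrees(np.arctan2(M[1,0],M[0,0])),s["force"],s["ft_torque"],s["grip_width"])
E
```

```text
11.8833 [0.53918789 0.07636994 0.07726681] 155.5073566580661 [-10.66179913  -4.56782425  24.94415547] [-0.8818546   2.24438162 -0.2264475 ] 0.05814225392580261
```

>>> move_arm:
  plan: [0,0,-0.1,0,0,0,0,0,-0.1,0,0,0,0,0,-0.1,0,0,0,0,0,-0.1,0,0,0,0,0,0,0,0,0]

```text
time_s: 12.3
eef_pos: [0.5395, 0.0767, 0.0847]
tool_rot: [0.67, 3.069, 0.001]
force: [0.0, 0.4, 0.8]
grip_width: 0.0585
grip_force: 101.3
```

>>> move_arm:
  plan: [0,0,-0.15,0,0,0,0,0,-0.2,0,0,0,0,0,-0.25,0,0,0,0,0,-0.25,0,0,0,0,0,-0.25,0,0,0,0,0,-0.25,0,0,0,0,0,-0.15,0,0,0,0,0,-0.1,0,0,0,0,0,0,0,0,0,0,0,0,0,0,0]

```text
time_s: 13.13
eef_pos: [0.5392, 0.0765, 0.1163]
tool_rot: [0.67, 3.069, -0.0]
force: [0.2, -0.3, -0.7]
grip_width: 0.0581
grip_force: 101.4
```

```bash
python3 - <<'E'
from h import *
s=arm.state();print(s["time_s"],s["eef_pos"],s["force"],s["grip_width"],s["grip_force"])
i=optics.read_camera("wrist")[:,:,::-1]
t=optics.read_camera("side")[:,:,::-1]
a=cv2.resize(i[120:420,140:500],(400,333))
b=cv2.resize(t[240:365,220:370],(400,333),interpolation=2)
cv2.imwrite("pics/w4.png",np.hstack([a,b]))
E
```

```text
13.1333 [0.53920773 0.07652879 0.11634726] [ 0.16588769 -0.31909448 -0.65848961] 0.058093045509398984 101.35029621958893
```

View pics/w4.png

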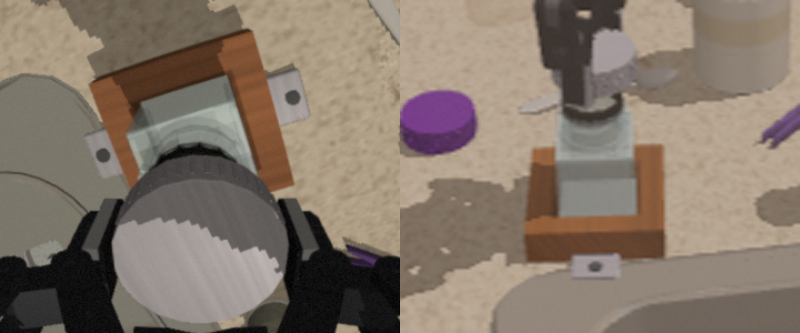

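The wrist half shows the jar in the holder with the black seal exposed near (195,150). The side half shows the cap level in the fingers near (605,62), above the open mouth at (595,105). From the TCP height, the cap is about 21 mm above the mouth.

```bash
python3 -c "
from station import arm
print(arm.sign_off())"
```

```text
the job is handed in; nothing more can be done
None
```

The job is handed in, with no verdict returned: the jar is seated in the holder, and the unscrewed steel cap is held level about 21 mm above the open mouth, after about 13 s of the 42 s allowed.

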